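Refit the dial plate and push knob of a magnetic stirrer

TASK

The stirrer's control was stripped for cleaning: lay the aluminium dial plate over the shaft into its recess so that it lies flat and square, and let go of it. Then turn the blue knob until the flat in its bore (under the white pointer) matches the flat of the D-shaft, push it fully home on the shaft, and finish still holding the knob and keeping the sprung push shaft well pressed down, for the long press that wakes the stirrer. Leave the vial, the petri dish and the resin block where they are.

Things in the scene. Friction and masses are not known exactly. Their poses are not given: they have to be found in the camera images.
- dial_mid (a point): Centre (half-way up) of the loose aluminium dial plate, lying face up: 80 mm long (its x), 54 wide (y), 12 thick, about 90 g. An 18 mm hole for the shaft goes through on the centre line at x = -12 mm, with black scale ticks round it; a green lamp and a dark window are at the +x end. Take it across its 54 mm width.
- recess (a point): Centre of the recess floor in the stirrer's deck; x points to the stirrer's back, z up. Recess 82.4 (x) by 56.4 mm, 6 mm deep, mouth chamfered 2 mm. The shaft stands in it at x = -12 mm, y = 0. Seated, the plate has the same heading (hole to the front; the other way round the shaft blocks it), its centre is 6 mm above this point and its upper 6 mm stand proud of the deck.
- stirrer: Fixed low white stirrer, 240 mm along x (x points to its back), 150 mm along y; origin under its centre on the bench. Its deck is 40 mm and the recess floor 34 mm above the bench; the recess centre is at x = -65 mm. A square white ceramic top, 60 mm above the bench, covers x from -11 to 115 mm.
- shaft_tip (a point): Axis of the steel D-shaft at its upper end, 32 mm above the recess floor (66 mm above the bench) when not pressed. Diameter 12 mm, tip chamfered 1.2 mm, with one flat 3 mm from the axis down its whole height; the flat faces along this point's x; z is up. The shaft can also turn, but stiffly (about 0.05 N m), so it keeps its heading.
- shaft (a joint): How far the push shaft is pressed down against its spring, in m: 0 at rest, 0.004 at its stop. The spring needs about 4 N to start moving and about 8 N to reach the stop.
- knob_mid (a point): Centre (half-way up) of the loose blue knob, standing bore down: 34 mm tall, about 40 g. Round skirt 38 mm in diameter and 17 mm high; on it a bar grip 36 mm long (along x), 11 mm wide (y), 17 mm high: pinch it across the 11 mm. The white pointer is at the bar's +x end. Fully home on the shaft, this point is 3 mm above shaft_tip; turned wrongly, the knob stands 14 mm higher on the shaft's end.
- knob_bore (a point): Centre of the mouth of the knob's D-bore, in the middle of its underside (17 mm below knob_mid, same axes). Bore 14 mm deep, 0.8 mm wider than the shaft all round, mouth chamfered 1.5 mm; its flat is on the +x side, under the pointer, so the pointer must face as the shaft's flat does, within about 8 degrees. Home, the skirt clears the seated plate by 6 mm, pressed to the stop by 2 mm.
- vial: Bystander, leave alone: a loose standing vial with a blue cap, 23 mm in diameter, 60 mm tall; origin under its centre.
- petri: Bystander, leave alone: a loose petri dish, 68 mm in diameter, 15 mm tall; origin under its centre.
- specimen: Bystander, leave alone: a loose clear resin block with an insect, 36 by 64 by 17 mm; origin under its centre.
Mind the look-alikes: they are no part of the job. What is shaped like the part that bears knob_mid but brown is not meant. What is shaped like the part that bears dial_mid but pink is not meant.

How it is judged (in metres and radians):
On the way, in this order (a step that is already met when the one before it is completed fails the run):
1. the dial plate lies flat and square in the recess, let go (horizontal distance between dial_mid and recess below 0.004 m and z of dial_mid in the frame of recess below 0.008 m and angle between dial_mid's own z axis and vertical below 0.04 rad and angle between the x axis of dial_mid and the x axis of recess, either way round below 0.08 rad and contact force between the fingers and dial below 0.1 N), for 0.2 s.
2. the knob is fully home on the D-shaft, flat to flat (horizontal distance between knob_mid and shaft_tip below 0.003 m and z of knob_mid in the frame of shaft_tip below 0.005 m and angle between knob_mid's own z axis and vertical below 0.12 rad and angle between the x axis of knob_mid and the x axis of shaft_tip, either way round below 0.25 rad), for 0.1 s.
At the end, for the whole second after the job is handed in: Plate in the recess: centre within 4 mm, under 2 mm off the floor, level within 0.04 and square within 0.08 rad. Knob home: within 3 mm of the shaft axis, under 2 mm short of bottoming, flats matched. The fingers still hold the knob and keep the push shaft over 2 mm down (all of step 2 and horizontal distance between dial_mid and recess below 0.004 m and z of dial_mid in the frame of recess below 0.008 m and angle between dial_mid's own z axis and vertical below 0.04 rad and angle between the x axis of dial_mid and the x axis of recess, either way round below 0.08 rad and value of joint shaft above 0.002 m and contact force between the fingers and knob above 1 N); the arm keeps its last pose, push and grip.
It fails at once if the glass vial is shoved or tipped (more than 30 mm or 0.5 rad) (distance of vial from where it was at the start of the episode above 0.03 m or angle between vial's own z axis and vertical above 0.5 rad).
It fails at once if the petri dish is shoved or tipped (more than 30 mm or 0.5 rad) (distance of petri from where it was at the start of the episode above 0.03 m or angle between petri's own z axis and vertical above 0.5 rad).
It fails at once if the resin block is shoved or tipped (more than 30 mm or 0.5 rad) (distance of specimen from where it was at the start of the episode above 0.03 m or angle between specimen's own z axis and vertical above 0.5 rad).
It also fails if it takes over 67 s, if anything falls off the work surface, if the arm or the gripper's body presses on something with over 40 N, if the wrist force passes 120 N, or if a joint passes its speed limit or range.

ROBOT

A 6-joint arm with a two-finger parallel gripper is mounted at the origin on a cart in front of the work surface, level with it; the furniture and walls round the work are solid. World frame = base frame: x ahead of the robot, y to its left, z up, the work surface at z = 0. Lengths are in m, angles in degrees, forces in N, time in s.
With the tool pointing down it reaches from about 0.375 to 0.9 m from the base axis. Payload 3.1 kg.
Tool frame: the origin (TCP) lies on the centre line of the jaws, within the pads' length; the fingertips stand finger_overhang ahead of it and the grasp point (between the pads) lies 5 mm behind it (finger_overhang is the distance from the TCP to the fingertips, in m); z points along the fingers, y is the line along which they close (so a half turn about z gives the same grasp; the last joint's range is limited). The gripper opens to 87 mm and grips with 3 to 60 N. Pads are 19 mm wide; open, the fingers measure 117 mm over their backs; the gripper's body (75 mm by 190 mm) begins 51 mm behind the grasp point.
Start: joints at [60.075, 30.224, 82.088, -0, 67.689, -10.227], TCP at [0.211, 0.588, 0.237] pointing down, gripper open.
Joint ranges: [-176.69, 176.69], [-43.24, 126.21], [12.49, 139.97], [-82, 262], [0, 151.66], [-163.58, 163.58]. Speed limits (degrees/s): [159.86, 159.86, 180, 180, 180, 180].

INTERFACE

Orientations are given as a 3x3 rotation matrix whose columns are the frame's x, y, z axes.
In Python, from rig import read_state, capture, calibration, hand_in, finger_overhang gives the robot as it stands.
- The arm moves only by the tool send_rows, never from a script. Its argument "plan" is a list of rows, each a list of 5 numbers: the closure in counts, from 0 (fully open) to 255 (shut), then the shift along the tool's x, y, z in m, then the turn about the tool's z in rad. A call has 1 to 20 rows; each row shifts and turns the commanded pose from where the row before left it, along the tool's axes as they then stand; what a row does not reach is not made up. A row lasts 1/12 s, in which the tool goes at most 41.7 mm and 7.16 degrees, less where a joint would pass 70% of its speed; a pose out of reach is approached as far as the arm can. A call is refused whole if a number of a shift passes 0.0417 or a number of a turn 0.125, either way. A call with a gripper value outside its range is refused whole. The fingers move at their own pace and stop on an object; the grip force is fixed at half the most. Time passes only in rows, so rows that do not move let the fingers close. It gives the time, the measured TCP pose, the force, the opening and the grip force at its end, in the units of the state.
- read_state(): the state, without advancing time (a new reading comes with each control period).
- capture(name): name is "scene" or "top"; returns (picture, depth): 384x512x3 uint8, blue, green, red; 384x512 float32, m along the optical axis (not along the pixel's ray), 0 where there is no reading.
- calibration(name): a dict with "fx", "fy", "cx", "cy" (pixels), "dist_coeffs" ([k1, k2, p1, p2, k3] as OpenCV has them; the pictures are not rectified), "xyz" and "rotation" of the camera in the world. Camera axes: x right, y down, z forward; pixel columns grow to the right and rows downward; lengths in m; the calibration is good to about 2 mm. A picture is of the moment at which its call begins. calibration takes no time and is no camera call.
- hand_in(): hands the job in; it is judged then, once.
The state is a dict: "time_s": time; "joint_positions": joint angles; "qvel": joint speeds; "tau": joint torques, N m; "position": TCP position; "tcp_rot": TCP orientation; "force": force on the tool from outside, world axes, zero at the start; "moment": the same for the moment, N m; "opening": opening from 0.0 (shut) to 1.0 (fully open); "grasp_force": force on a finger pad.
Only numpy, scipy, OpenCV 4.12 (cv2) and the standard library are available. Lean on these libraries where they do the work, as an engineer would, in place of code of your own. Each camera call takes 0.05 s, during which the arm holds its last target. There are 200 camera calls.

## Working session

There is one attempt and no reset: what is moved stays moved. The work goes in short steps, Python scripts to look and compute and a tool call to move; the robot and the scene stay as the last step left them, time stands still between calls to the robot, and variables do not carry over. Pictures are saved under pics/ and viewed, at most 10 in all, crops included, and the job is handed in when it is done.

Besides the shell and the picture viewer there is one more tool, called after "Call:" by a JSON object that holds its "name" and its "arguments". send_rows: Moves the arm, as the interface text tells. Its arguments: {"type":"object","properties":{"plan":{"type":"array","items":{"type":"array","items":{"type":"number"}}}},"required":["plan"]}

```bash
mkdir -p pics
cat > h.py <<'E'
import numpy as np, cv2
from rig import *
def cast(name,u,v,z):
    c=calibration(name);K=np.array([[c['fx'],0,c['cx']],[0,c['fy'],c['cy']],[0,0,1.]])
    p=cv2.undistortPoints(np.array([[[u,v]]],float),K,np.array(c['dist_coeffs'],float))[0,0]
    d=np.array(c['rotation'])@np.array([p[0],p[1],1]);o=np.array(c['xyz']);return o+d*(z-o[2])/d[2]
def pts(name,depth):
    c=calibration(name);K=np.array([[c['fx'],0,c['cx']],[0,c['fy'],c['cy']],[0,0,1.]])
    h,w=depth.shape;g=np.stack(np.meshgrid(np.arange(w),np.arange(h)),-1).reshape(-1,1,2).astype(float)
    p=cv2.undistortPoints(g,K,np.array(c['dist_coeffs'],float)).reshape(h,w,2)
    q=np.dstack([p,np.ones((h,w))])*depth[...,None]
    return q@np.array(c['rotation']).T+np.array(c['xyz'])
E
python3 - <<'E'
from h import *
for n in("scene","top"):
    p,d=capture(n);cv2.imwrite(f"pics/{n}0.png",p);np.save(n+"0.npy",d);c=calibration(n);print(n,c, d.min(),d.max())
print(finger_overhang); s=read_state();print(s)
E
```

```text
scene {'fx': 479.158497645384, 'fy': 479.158497645384, 'cx': 259.28670919202335, 'cy': 193.32101550387299, 'dist_coeffs': array([-0.04916639,  0.        ,  0.        ,  0.        ,  0.        ]), 'xyz': array([-0.0071137 , -0.95718318,  1.17586444]), 'rotation': array([[ 0.86746446, -0.35615449,  0.3473606 ],
       [-0.49747941, -0.6147649 ,  0.61202806],
       [-0.00443144, -0.70371734, -0.71046623]])} 0.0 3.3543024
top {'fx': 404.4555880161234, 'fy': 404.4555880161234, 'cx': 263.63022957767083, 'cy': 192.1420988764269, 'dist_coeffs': array([0.01691247, 0.        , 0.        , 0.        , 0.        ]), 'xyz': array([0.3430214 , 0.00218821, 1.50203949]), 'rotation': array([[ 0.01374118, -0.99270425,  0.11978923],
       [-0.99988517, -0.01440743, -0.00469747],
       [ 0.00638906, -0.11971093, -0.99278823]])} 0.0 2.493238
0.014
{'time_s': 0.1, 'joint_positions': array([ 6.00761737e+01,  3.02750955e+01,  8.21492328e+01, -1.93527434e-04,
        6.76890926e+01, -1.02261028e+01]), 'qvel': array([ 0.00374323, -0.24109778, -0.03099103, -0.00834714,  0.03982673,
        0.07163132]), 'tau': array([ 1.92675834e-04, -4.40987062e+01, -1.77151662e+01,  6.35313825e-02,
        5.33674587e-02, -2.00967861e-05]), 'position': array([0.21030104, 0.58788379, 0.2356528 ]), 'tcp_rot': array([[-9.41484200e-01,  3.37055681e-01, -9.84795289e-04],
       [ 3.37056939e-01,  9.41482698e-01, -1.71722873e-03],
       [ 3.48366028e-04, -1.94867580e-03, -9.99998041e-01]]), 'force': array([-0.05364812,  0.64901895,  0.32758465]), 'moment': array([-0.02756959, -0.01658045,  0.00685565]), 'grasp_force': 0.0, 'opening': 0.9994962552831064}
```

View pics/scene0.png

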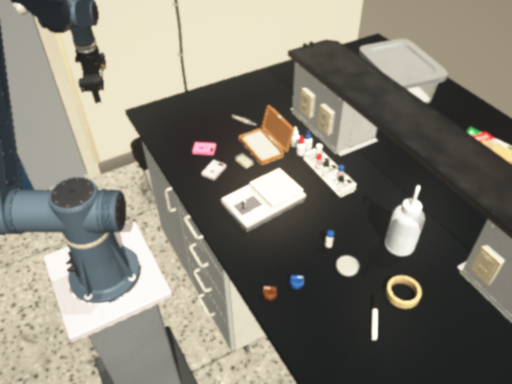

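View pics/top0.png

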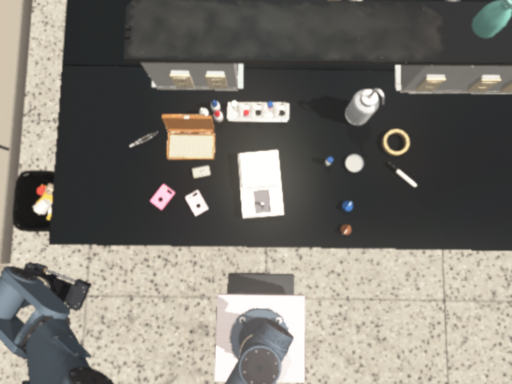

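Candidates: the plate could be the white/aluminium one (scene 213,170; top 197,203) or the pink one (204,149; 163,196), and I want the aluminium. The knob could be blue (297,282; 347,206) or brown (270,293; 346,230), and I want the blue. I'll confirm both in one enlarged composite.

Run:
```python
from h import *
S=cv2.imread("pics/scene0.png");T=cv2.imread("pics/top0.png")
def cr(I,u,v,w,h):return cv2.resize(I[v:v+h,u:u+w],(400,300),interpolation=cv2.INTER_CUBIC)
o=np.vstack([np.hstack([cr(T,180,180,40,30+0),cr(T,232,175,60,45)]),np.hstack([cr(T,330,190,40,30),cr(S,275,265,48,36)])])
cv2.imwrite("pics/c1.png",o)
o=np.vstack([np.hstack([cr(S,190,155,48,36),cr(S,215,165,100,75)])]);cv2.imwrite("pics/c2.png",o)
```

```text
(no output)
```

View pics/c1.png

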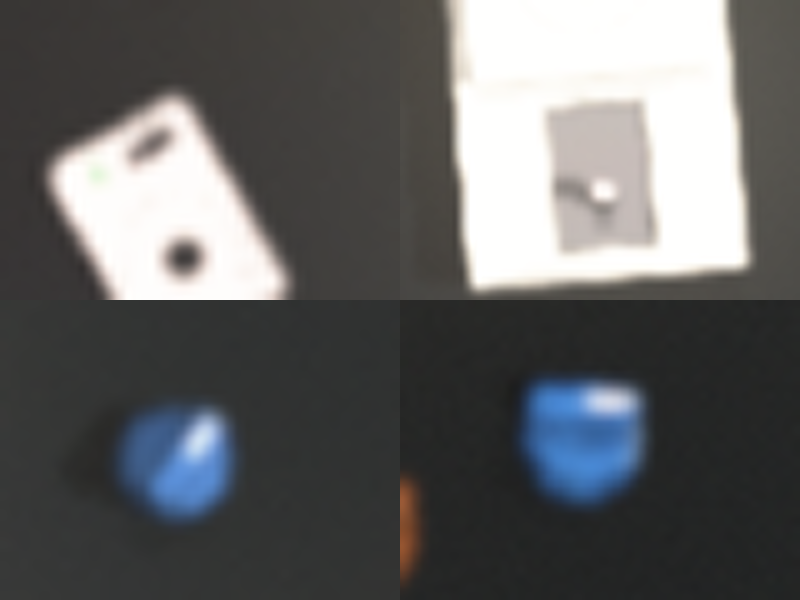

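View pics/c2.png

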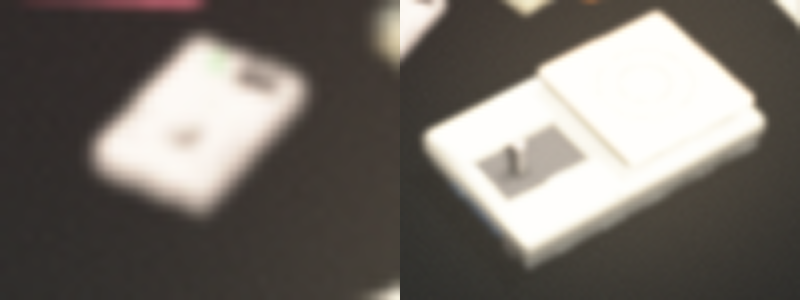

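The crops confirm it. The plate is the aluminium one (dark hole, green lamp, dark window), and the knob is the blue one with the white pointer. The grey recess holding the shaft is in the front half of the stirrer. Next I'll measure positions.

Run:
```python
from h import *
I={n:cv2.imread(f"pics/{n}0.png") for n in("scene","top")};D={n:np.load(n+"0.npy") for n in I}
P={n:pts(n,D[n]) for n in I}
k=8
def up(n,u,v,w,h): return cv2.resize(I[n][v:v+h,u:u+w],None,fx=k,fy=k,interpolation=cv2.INTER_CUBIC)
def px(c,u,v): return (np.array(c,float)+.5)/k-.5+[u,v]
def big(m):
    c,_=cv2.findContours(m.astype(np.uint8),cv2.RETR_EXTERNAL,cv2.CHAIN_APPROX_NONE);return max(c,key=cv2.contourArea)
def rect(n,box,m,z,lab):
    r=cv2.minAreaRect(big(m));b=px(cv2.boxPoints(r),*box[:2])
    w=np.array([cast(n,*q,z) for q in b]);e=w[1]-w[0];f=w[2]-w[1]
    print(lab,n,'px',px(r[0],*box[:2]).round(2),'c',w.mean(0).round(4),'L',np.hypot(*e[:2]).round(4),np.degrees(np.arctan2(e[1],e[0])).round(1),np.hypot(*f[:2]).round(4),np.degrees(np.arctan2(f[1],f[0])).round(1))
    return px(r[0],*box[:2])
def ray(n,q):
    a=cast(n,*q,0.);b=cast(n,*q,.5);return a,(b-a)/np.linalg.norm(b-a)
def tri(q1,q2):
    a,d=ray("top",q1);b,e=ray("scene",q2);M=np.stack([d,-e],1);s=np.linalg.lstsq(M,b-a,rcond=None)[0]
    x,y=a+d*s[0],b+e*s[1];return ((x+y)/2).round(4),np.linalg.norm(x-y).round(4)
# plate
B={"top":(180,183,36,40),"scene":(196,156,36,28)};pc={}
for n,b in B.items():
    im=up(n,*b);m=im.min(2)>120;ctr=big(m);fill=np.zeros(m.shape,np.uint8);cv2.drawContours(fill,[ctr],-1,1,-1)
    pc[n]=rect(n,b,m,.012,"plate")
    g=im.max(2)
    er=cv2.erode(fill,np.ones((20,20)))
    cs,_=cv2.findContours((er>0).astype(np.uint8)&(g<180).astype(np.uint8),0,1)
    for c in cs:
        if cv2.contourArea(c)>40: 
            M=cv2.moments(c);q=px((M['m10']/M['m00'],M['m01']/M['m00']),*b[:2]);print('  dark',n,q.round(2),cv2.contourArea(c)/64,cast(n,*q,.012).round(4))
    gm=er*((im[...,1].astype(int)-im[...,2])>12); 
    if gm.any():
        q=px(np.argwhere(gm)[:,::-1].mean(0),*b[:2]);print('  green',q.round(2),cast(n,*q,.012).round(4))
print('depth z plate',[np.median(P[n][int(q[1])-2:int(q[1])+3,int(q[0])-2:int(q[0])+3,2]).round(4) for n,q in pc.items()],'tri',tri(pc['top'],pc['scene']))
# recess & stirrer
b=(232,142,60,80);im=up("top",*b);w=im.min(2)>120
rect("top",b,im.max(2)>120,.04,"stirrer")
full=np.zeros(w.shape,np.uint8);cv2.drawContours(full,[big(w)],-1,1,-1)
gr=(cv2.erode(full,np.ones((15,15)))>0)&(im.min(2)<215);gr=cv2.morphologyEx(gr.astype(np.uint8),cv2.MORPH_OPEN,np.ones((9,9)))
gr=cv2.morphologyEx(gr,cv2.MORPH_CLOSE,np.ones((25,25)))
rq=rect("top",b,gr,.036,"recess")
b2=(215,165,100,75);im=up("scene",*b2);full=np.zeros(im.shape[:2],np.uint8);cv2.drawContours(full,[big(im.min(2)>120)],-1,1,-1)
gr=(cv2.erode(full,np.ones((41,41)))>0)&(im.min(2)<205);gr=cv2.morphologyEx(gr.astype(np.uint8),cv2.MORPH_OPEN,np.ones((9,9)))
rs=rect("scene",b2,cv2.morphologyEx(gr,cv2.MORPH_CLOSE,np.ones((25,25))),.036,"recess");print('tri recess',tri(rq,rs))
u,v=rq.astype(int);print('depth recess floor/deck',P['top'][v-3:v+2,u-2:u+3,2].round(3).min(),np.median(P['top'][v-2:v+3,u-2:u+3,2]),np.median(P['top'][v-5:v+5,u-17:u-13,2]))
# knob
for n,b in {"top":(335,195,26,24),"scene":(284,268,26,26)}.items():
    im=up(n,*b).astype(int);m=(im[...,0]>90)&(im[...,0]-im[...,2]>25)|(im.min(2)>130);
    M=cv2.moments(big(m));q=px((M['m10']/M['m00'],M['m01']/M['m00']),*b[:2]);(cc,rr)=cv2.minEnclosingCircle(big(m))
    wm=im.min(2)>150;qw=px(np.argwhere(wm)[:,::-1].mean(0),*b[:2]);_,_,ev=np.linalg.svd(np.argwhere(wm)[:,::-1]-np.argwhere(wm)[:,::-1].mean(0),full_matrices=False)
    print('knob',n,q.round(2),'circ',px(cc,*b[:2]).round(2),rr/k,'at z.017',cast(n,*px(cc,*b[:2]),.017).round(4),'white',qw.round(2),cast(n,*qw,.034).round(4),'dir',ev[0].round(3), 'z',np.nanmax(P[n][int(qw[1])-1:int(qw[1])+2,int(qw[0])-1:int(qw[0])+2,2]).round(4))
    globals().setdefault('W',{})[n]=qw
print('tri pointer',tri(W['top'],W['scene']))
```

```text
plate top px [196.19 202.51] c [0.4808 0.2437 0.012 ] L 0.0616 -59.3 0.0884 -149.2
  dark top [197.94 205.31] 9.453125 [0.4703 0.2369 0.012 ]
  dark top [194.65 194.  ] 6.0234375 [0.5122 0.2504 0.012 ]
  green [189.21 196.99] [0.5008 0.2701 0.012 ]
plate scene px [213.4  169.25] c [0.4804 0.2351 0.012 ] L 0.1103 32.1 0.0746 -81.9
  dark scene [220.34 164.03] 3.8671875 [0.5139 0.2469 0.012 ]
depth z plate [np.float64(0.0109), np.float64(0.0084)] tri (array([0.4827, 0.2449, 0.0019]), np.float64(0.0024))
stirrer top px [260.13 183.56] c [0.552  0.0085 0.04  ] L 0.1614 -84.0 0.2493 -174.6
recess top px [261.69 200.9 ] c [0.4878 0.0019 0.036 ] L 0.0571 -83.8 0.0827 -174.0
recess scene px [247.38 204.66] c [ 0.491  -0.0006  0.036 ] L 0.0894 9.1 0.0559 -97.4
tri recess (array([0.4896, 0.0012, 0.034 ]), np.float64(0.0037))
depth recess floor/deck 0.03 0.03217962424554477 0.03803670979800411
knob top [347.56 205.63] circ [347.65 205.54] 6.024618625640869 at z.017 [ 0.477  -0.3152  0.017 ] white [349.6  203.48] [ 0.4831 -0.3187  0.034 ] dir [-0.537  0.844] z 0.0381
knob scene [296.57 281.02] circ [296.45 280.64] 8.305638313293457 at z.017 [ 0.4758 -0.3205  0.017 ] white [299.62 276.72] [ 0.4839 -0.3231  0.034 ] dir [0.999 0.035] z 0.0362
tri pointer (array([ 0.4846, -0.3202,  0.0295]), np.float64(0.0024))
```

```bash
cat > go.py <<'E'
import sys
from h import *
# go.py x y z heading_of_closing_axis(deg): tool-frame shift (before turn) and turn needed
x,y,z,hd=map(float,sys.argv[1:5]);s=read_state();R=np.array(s['tcp_rot'])
d=R.T@(np.array([x,y,z])-s['position']);cur=np.degrees(np.arctan2(R[1,1],R[0,1]))
t=-((hd-cur+90)%180-90)
print('pos',s['position'].round(4),'closing',cur.round(2),'F',np.round(s['force'],1),'t',round(s['time_s'],2),'j6',s['joint_positions'][5].round(1))
print('shift',d.round(4),'turn rad',np.radians(t).round(4))
E
python3 go.py 0.481 0.243 0.12 121
```

```text
pos [0.2103 0.5879 0.2357] closing 70.3 F [-0.1  0.6  0.3] t 0.1 j6 -10.2
shift [-0.3711 -0.2332  0.116 ] turn rad -0.8848
```

Call:
{"name": "send_rows", "arguments": {"plan": [[0, -0.031, -0.0194, 0.0097, 0], [0, -0.031, -0.0194, 0.0097, 0], [0, -0.031, -0.0194, 0.0097, 0], [0, -0.031, -0.0194, 0.0097, 0], [0, -0.031, -0.0194, 0.0097, 0], [0, -0.031, -0.0194, 0.0097, 0], [0, -0.031, -0.0194, 0.0097, 0], [0, -0.031, -0.0194, 0.0097, 0], [0, -0.031, -0.0194, 0.0097, 0], [0, -0.031, -0.0194, 0.0097, 0], [0, -0.031, -0.0194, 0.0097, 0], [0, -0.031, -0.0194, 0.0097, 0], [0, 0, 0, 0, -0.11], [0, 0, 0, 0, -0.11], [0, 0, 0, 0, -0.11], [0, 0, 0, 0, -0.11], [0, 0, 0, 0, -0.11], [0, 0, 0, 0, -0.11], [0, 0, 0, 0, -0.11], [0, 0, 0, 0, -0.11]]}}

```text
time_s: 1.77
position: [0.4821, 0.2437, 0.1198]
tcp_rot: [[-0.857, -0.515, -0.001], [-0.515, 0.857, -0.0], [0.001, 0.0, -1.0]]
force: [-0.0, 0.7, 0.0]
opening: 1.004
grasp_force: 0.0
```

```bash
python3 go.py 0.481 0.243 0.021 121
```

```text
pos [0.4821 0.2437 0.1198] closing 121.03 F [-0.   0.7  0. ] t 1.77 j6 -106.1
shift [ 0.0013 -0.      0.0988] turn rad 0.0005
```

Call:
{"name": "send_rows", "arguments": {"plan": [[0, 0.001, 0, 0.03, 0], [0, 0, 0, 0.03, 0], [0, 0, 0, 0.025, 0], [0, 0, 0, 0.014, 0], [0, 0, 0, 0, 0], [255, 0, 0, 0, 0], [255, 0, 0, 0, 0], [255, 0, 0, 0, 0], [255, 0, 0, 0, 0], [255, 0, 0, 0, 0], [255, 0, 0, 0, 0], [255, 0, 0, 0, 0], [255, 0, 0, 0, 0]]}}

```text
time_s: 2.85
position: [0.482, 0.2434, 0.0219]
tcp_rot: [[-0.86, -0.511, 0.001], [-0.511, 0.86, 0.0], [-0.001, -0.0, -1.0]]
force: [-0.7, 0.4, 6.0]
opening: 0.61
grasp_force: 30.0
```

Call:
{"name": "send_rows", "arguments": {"plan": [[0, 0, 0, 0, 0], [0, 0, 0, 0, 0], [0, 0, 0, 0, 0], [0, 0, 0, 0, 0], [0, 0, 0, -0.03, 0], [0, 0, 0, -0.035, 0], [0, 0, 0, -0.035, 0], [0, 0.02, -0.034, 0, 0], [0, 0.02, -0.034, 0, 0], [0, 0.02, -0.034, 0, 0], [0, 0.02, -0.034, 0, 0], [0, 0.02, -0.034, 0, 0], [0, 0.02, -0.034, 0, 0], [0, 0, 0, 0, 0]]}}

```text
time_s: 4.02
position: [0.484, 0.0004, 0.1212]
tcp_rot: [[-0.863, -0.505, 0.002], [-0.505, 0.863, -0.002], [-0.001, -0.003, -1.0]]
force: [0.8, 0.5, 0.7]
opening: 1.003
grasp_force: 0.0
```

```bash
cat > plate.py <<'E'
from h import *
k=8;n="top";p,d=capture(n);cv2.imwrite("pics/plate_last.png",p)
b=(175,178,48,48);im=cv2.resize(p[b[1]:b[1]+b[3],b[0]:b[0]+b[2]],None,fx=k,fy=k,interpolation=cv2.INTER_CUBIC)
m=((im.min(2)>120)&(im[...,2].astype(int)-im[...,1]<40)).astype(np.uint8)
c=max(cv2.findContours(m,0,1)[0],key=cv2.contourArea);r=cv2.minAreaRect(c)
f=lambda q:cast(n,*((np.array(q)+.5)/k-.5+b[:2]),.012)
w=np.array([f(q) for q in cv2.boxPoints(r)]);e=w[1]-w[0];g=w[2]-w[1]
print('c',w.mean(0).round(4),np.hypot(*e[:2]).round(4),np.degrees(np.arctan2(e[1],e[0])).round(1),np.hypot(*g[:2]).round(4),np.degrees(np.arctan2(g[1],g[0])).round(1))
M=cv2.moments(c);print('centroid',f((M['m10']/M['m00'],M['m01']/M['m00'])).round(4))
E
python3 plate.py; python3 go.py 0.481 0.243 0.12 31
```

```text
c [0.4798 0.2453 0.012 ] 0.06 -59.5 0.0888 -149.4
centroid [0.4792 0.2453 0.012 ]
pos [0.4832 0.0031 0.1211] closing 120.34 F [-0.2  0.3  0.3] t 4.07 j6 -133.2
shift [-0.1192  0.2082  0.001 ] turn rad 1.5592
```

Call:
{"name": "send_rows", "arguments": {"plan": [[0, -0.0199, 0.0347, 0, 0], [0, -0.0199, 0.0347, 0, 0], [0, -0.0199, 0.0347, 0, 0], [0, -0.0199, 0.0347, 0, 0], [0, -0.0199, 0.0347, 0, 0], [0, -0.0199, 0.0347, 0, 0], [0, 0, 0, 0.02, 0.12], [0, 0, 0, 0.02, 0.12], [0, 0, 0, 0.02, 0.12], [0, 0, 0, 0.01, 0.12], [0, 0, 0, 0, 0.12], [0, 0, 0, 0, 0.12], [0, 0, 0, 0, 0.12], [0, 0, 0, 0, 0.12], [0, 0, 0, 0, 0.12], [0, 0, 0, 0, 0.12], [0, 0, 0, 0, 0.12], [0, 0, 0, 0, 0.12], [0, 0, 0, 0, 0.11], [0, 0, 0, 0, 0]]}}

```text
time_s: 5.73
position: [0.4778, 0.2479, 0.0509]
tcp_rot: [[-0.529, 0.849, -0.001], [0.849, 0.529, 0.0], [0.001, -0.001, -1.0]]
force: [-0.3, 0.3, 0.6]
opening: 0.997
grasp_force: 0.0
```

```bash
python3 go.py 0.4812 0.2429 0.021 30.7;python3 -c "
from h import *
p,d=capture('scene');cv2.imwrite('pics/s2.png',cv2.resize(p[130:200,170:260],(720,560),interpolation=cv2.INTER_CUBIC))"
```

```text
pos [0.4778 0.2479 0.0509] closing 31.9 F [-0.3  0.3  0.6] t 5.73 j6 -16.4
shift [-0.006   0.0003  0.0299] turn rad 0.021
```

View pics/s2.png

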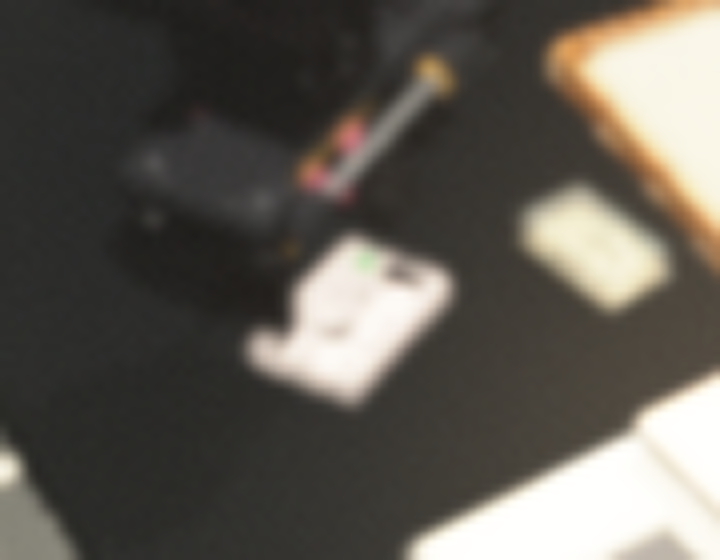

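The gripper stands over the plate; its near finger covers the left corner at about (285,310) in the crop, and the resin block is well clear at (600,245). I'll descend gently for the lengthwise centring squeeze.

Call:
{"name": "send_rows", "arguments": {"plan": [[0, -0.006, 0, 0.01, 0.02], [0, 0, 0, 0.008, 0], [0, 0, 0, 0.004, 0], [0, 0, 0, 0.004, 0], [0, 0, 0, 0.004, 0]]}}

```text
time_s: 6.2
position: [0.4817, 0.2414, 0.0203]
tcp_rot: [[-0.512, 0.859, -0.001], [0.859, 0.512, -0.0], [0.0, -0.001, -1.0]]
force: [0.2, -0.1, 0.2]
opening: 1.002
grasp_force: 0.0
```

Call:
{"name": "send_rows", "arguments": {"plan": [[255, 0, 0, 0, 0], [255, 0, 0, 0, 0], [255, 0, 0, 0, 0], [255, 0, 0, 0, 0], [255, 0, 0, 0, 0]]}}

```text
time_s: 6.62
position: [0.4821, 0.2416, 0.0214]
tcp_rot: [[-0.512, 0.859, 0.0], [0.859, 0.512, 0.0], [-0.0, 0.0, -1.0]]
force: [0.3, -0.7, -0.8]
opening: 0.911
grasp_force: 30.0
```

Call:
{"name": "send_rows", "arguments": {"plan": [[0, 0, 0, 0, 0], [0, 0, 0, 0, 0], [0, 0, 0, -0.015, 0], [0, 0, 0, -0.02, -0.12], [0, 0, 0, 0, -0.12], [0, 0, 0, 0, -0.12], [0, 0, 0, 0, -0.12], [0, 0, 0, 0, -0.12], [0, 0, 0, 0, -0.12], [0, 0, 0, 0, -0.12], [0, 0, 0, 0, -0.12], [0, 0, 0, 0, -0.12], [0, 0, 0, 0, -0.12], [0, 0, 0, 0, -0.12], [0, 0, 0, 0, -0.12], [0, 0, 0, 0, -0.13], [0, 0, 0, 0, 0]]}}

```text
out of range: row 16 has -0.13, outside -0.125 to 0.125
```

```bash
python3 go.py 0.4817 0.2414 0.0205 120.8
```

```text
pos [0.4821 0.2416 0.0214] closing 30.77 F [ 0.3 -0.7 -0.8] t 6.62 j6 -16.0
shift [ 0.0001 -0.0005  0.0009] turn rad 1.5703
```

Call:
{"name": "send_rows", "arguments": {"plan": [[0, 0, 0, 0, 0], [0, 0, 0, 0, 0], [0, 0, 0, -0.015, 0], [0, 0, 0, -0.02, -0.12], [0, 0, 0, 0, -0.12], [0, 0, 0, 0, -0.12], [0, 0, 0, 0, -0.12], [0, 0, 0, 0, -0.12], [0, 0, 0, 0, -0.12], [0, 0, 0, 0, -0.12], [0, 0, 0, 0, -0.12], [0, 0, 0, 0, -0.12], [0, 0, 0, 0, -0.12], [0, 0, 0, 0, -0.12], [0, 0, 0, 0, -0.12], [0, 0, 0, 0, -0.12], [0, 0, 0, 0, 0]]}}

```text
time_s: 8.03
position: [0.4821, 0.2415, 0.0563]
tcp_rot: [[-0.864, -0.504, 0.0], [-0.504, 0.864, 0.0], [-0.0, -0.0, -1.0]]
force: [-0.6, -0.0, -0.0]
opening: 1.003
grasp_force: 0.0
```

```bash
python3 go.py 0.4813 0.2430 0.0215 120.8
```

```text
pos [0.4821 0.2415 0.0563] closing 120.27 F [-0.6 -0.  -0. ] t 8.03 j6 -105.5
shift [0.     0.0017 0.0348] turn rad -0.0093
```

Call:
{"name": "send_rows", "arguments": {"plan": [[0, 0, 0.0017, 0.015, -0.009], [0, 0, 0, 0.015, 0], [0, 0, 0, 0.005, 0], [0, 0, 0, 0, 0], [255, 0, 0, 0, 0], [255, 0, 0, 0, 0], [255, 0, 0, 0, 0], [255, 0, 0, 0, 0], [255, 0, 0, 0, 0], [255, 0, 0, 0, 0], [255, 0, 0, 0, 0]]}}

```text
time_s: 8.95
position: [0.4814, 0.2431, 0.0215]
tcp_rot: [[-0.86, -0.51, 0.001], [-0.51, 0.86, 0.0], [-0.001, -0.0, -1.0]]
force: [-0.6, 0.1, 1.9]
opening: 0.614
grasp_force: 30.0
```

```bash
python3 go.py 0.4893 -0.0004 0.13 96
```

```text
pos [0.4814 0.2431 0.0215] closing 120.66 F [-0.6  0.1  1.9] t 8.95 j6 -105.7
shift [ 0.1173 -0.2135 -0.1085] turn rad 0.4303
```

Call:
{"name": "send_rows", "arguments": {"plan": [[255, 0, 0, -0.036, 0], [255, 0, 0, -0.036, 0], [255, 0, 0, -0.0365, 0], [255, 0.0195, -0.0356, 0, 0], [255, 0.0195, -0.0356, 0, 0], [255, 0.0195, -0.0356, 0, 0], [255, 0.0196, -0.0356, 0, 0], [255, 0.0196, -0.0356, 0, 0], [255, 0.0196, -0.0356, 0, 0], [255, 0, 0, 0, 0.11], [255, 0, 0, 0, 0.11], [255, 0, 0, 0, 0.11], [255, 0, 0, 0, 0.1], [255, 0, 0, 0, 0], [255, 0, 0, 0, 0]]}}

```text
time_s: 10.2
position: [0.489, -0.0005, 0.1296]
tcp_rot: [[-0.994, -0.108, -0.0], [-0.108, 0.994, 0.0], [0.0, 0.0, -1.0]]
force: [0.2, -0.3, -0.6]
opening: 0.614
grasp_force: 30.0
```

```bash
python3 go.py 0.4893 -0.0004 0.0625 96
```

```text
pos [ 0.489  -0.0005  0.1296] closing 96.17 F [ 0.2 -0.3 -0.6] t 10.2 j6 -109.4
shift [-0.0003  0.0001  0.0671] turn rad 0.003
```

Call:
{"name": "send_rows", "arguments": {"plan": [[255, 0, 0, 0.03, 0.003], [255, 0, 0, 0.012, 0], [255, 0, 0, 0.006, 0], [255, 0, 0, 0.006, 0], [255, 0, 0, 0.006, 0], [255, 0, 0, 0.005, 0], [255, 0, 0, 0.002, 0]]}}

```text
time_s: 10.78
position: [0.4893, -0.0005, 0.0624]
tcp_rot: [[-0.995, -0.103, 0.0], [-0.103, 0.995, -0.0], [-0.0, -0.0, -1.0]]
force: [0.1, 0.3, -0.3]
opening: 0.615
grasp_force: 30.0
```

Call:
{"name": "send_rows", "arguments": {"plan": [[255, 0, 0, 0.002, 0], [255, 0, 0, 0.002, 0], [255, 0, 0, 0.001, 0]]}}

```text
time_s: 11.03
position: [0.4894, -0.0006, 0.0577]
tcp_rot: [[-0.995, -0.102, 0.0], [-0.102, 0.995, -0.0], [-0.0, -0.0, -1.0]]
force: [0.2, 0.5, -0.9]
opening: 0.612
grasp_force: 30.0
```

Call:
{"name": "send_rows", "arguments": {"plan": [[255, 0, 0, 0.001, 0], [255, 0, 0, 0.0008, 0], [255, 0, 0, 0, 0], [0, 0, 0, 0, 0], [0, 0, 0, 0, 0], [0, 0, 0, 0, 0], [0, 0, 0, 0, 0], [0, 0, 0, -0.02, 0], [0, 0, 0, -0.03, 0], [0, 0, 0, -0.03, 0], [0, 0, 0, -0.03, 0], [0, 0, 0, -0.01, 0]]}}

```text
time_s: 12.03
position: [0.4912, -0.0009, 0.1797]
tcp_rot: [[-0.995, -0.102, 0.007], [-0.102, 0.995, -0.002], [-0.007, -0.002, -1.0]]
force: [1.3, 0.0, -0.5]
opening: 0.995
grasp_force: 0.0
```

```bash
python3 go.py 0.478 -0.318 0.17 58
```

```text
pos [ 0.4912 -0.0009  0.1797] closing 95.87 F [ 1.3  0.  -0.5] t 12.03 j6 -109.0
shift [ 0.0456 -0.3141  0.0101] turn rad 0.6609
```

Call:
{"name": "send_rows", "arguments": {"plan": [[80, 0.0046, -0.0314, 0.001, 0], [80, 0.0046, -0.0314, 0.001, 0], [80, 0.0046, -0.0314, 0.001, 0], [80, 0.0046, -0.0314, 0.001, 0], [80, 0.0046, -0.0314, 0.001, 0], [80, 0.0046, -0.0314, 0.001, 0], [80, 0.0046, -0.0314, 0.001, 0], [80, 0.0046, -0.0314, 0.001, 0], [80, 0.0046, -0.0314, 0.001, 0], [80, 0.0046, -0.0314, 0.001, 0], [80, 0, 0, 0, 0.11], [80, 0, 0, 0, 0.11], [80, 0, 0, 0, 0.11], [80, 0, 0, 0, 0.11], [80, 0, 0, 0, 0.11], [80, 0, 0, 0, 0.11], [80, 0, 0, 0, 0]]}}

```text
time_s: 13.45
position: [0.4753, -0.3174, 0.1658]
tcp_rot: [[-0.847, 0.531, -0.0], [0.531, 0.847, 0.0], [0.0, 0.0, -1.0]]
force: [0.5, -0.5, 0.8]
opening: 0.687
grasp_force: 0.0
```

```bash
python3 go.py 0.4785 -0.3175 0.08 148
python3 - <<'E'
from h import *
cr=lambda I,u,v,w,h:cv2.resize(I[v:v+h,u:u+w],(400,300),interpolation=cv2.INTER_CUBIC)
a,d=capture("scene");b,d2=capture("top");cv2.imwrite("pics/s3f.png",a);cv2.imwrite("pics/t3f.png",b)
S=cv2.imread("pics/scene0.png");T=cv2.imread("pics/top0.png")
cv2.imwrite("pics/c3.png",np.vstack([np.hstack([cr(b,240,182,40,30),cr(a,222,180,48,36)]),np.hstack([cr(T,254,194,16,12),cr(S,234,195,20,15)])]))
E
```

```text
pos [ 0.4753 -0.3174  0.1658] closing 57.93 F [ 0.5 -0.5  0.8] t 13.45 j6 -102.9
shift [-0.0028  0.0016  0.0858] turn rad 1.5695
```

View pics/c3.png

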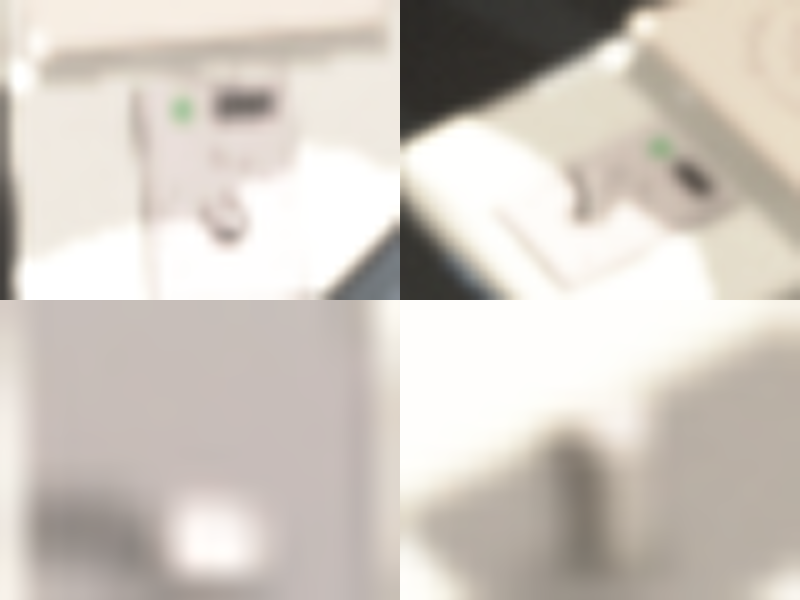

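The plate looks seated in the top view. The tip is tiny, so I'll estimate the flat's heading from the blob's extents.

Run:
```python
from h import *
k=16
T=cv2.imread("pics/top0.png");b=(254,194,16,14)
im=cv2.resize(T[b[1]:b[1]+b[3],b[0]:b[0]+b[2]],None,fx=k,fy=k,interpolation=cv2.INTER_CUBIC).min(2)
print(T[b[1]+4:b[1]+14,b[0]+3:b[0]+14].min(2))
for th in(200,210,220,230):
    cs=cv2.findContours((im>th).astype(np.uint8),0,1)[0]
    c=[c for c in cs if cv2.pointPolygonTest(c,(8.5*k,9.5*k),False)>=0]
    if not c: continue
    c=c[0].reshape(-1,2);w=np.array([cast("top",*((q+.5)/k-.5+b[:2]),.066)[:2] for q in c])*1e3
    M=cv2.moments(c.reshape(-1,1,2).astype(np.float32));ctr=(np.array([M['m10'],M['m01']])/M['m00']+.5)/k-.5+b[:2]
    print(th,'centroid px',ctr.round(2),cast("top",*ctr,.066).round(4),'ext',{a:float(np.round(np.ptp(w@[np.cos(np.radians(a)),np.sin(np.radians(a))]),1)) for a in range(0,180,20)})
S=cv2.imread("pics/scene0.png");print(S[197:212,236:250].min(2))
```

```text
[[184 184 184 184 184 185 185 185 185 185 185]
 [183 183 183 184 184 185 185 185 185 185 184]
 [180 180 182 184 184 184 185 185 185 185 185]
 [165 167 176 183 192 193 190 186 185 185 184]
 [140 145 157 180 221 229 218 195 186 185 184]
 [135 134 137 174 237 247 239 206 186 184 184]
 [152 143 135 158 219 234 230 197 183 184 184]
 [173 161 153 146 153 160 166 171 180 184 184]
 [181 178 174 161 141 134 145 170 182 184 183]
 [182 182 182 176 158 151 159 176 183 184 183]]
200 centroid px [262.21 202.89] [ 4.776e-01 -1.000e-04  6.600e-02] ext {0: 11.6, 20: 13.1, 40: 14.0, 60: 14.3, 80: 13.8, 100: 13.3, 120: 13.1, 140: 12.7, 160: 12.1}
210 centroid px [262.16 202.97] [4.773e-01 1.000e-04 6.600e-02] ext {0: 10.1, 20: 11.4, 40: 12.3, 60: 12.6, 80: 12.2, 100: 11.8, 120: 11.7, 140: 11.1, 160: 10.6}
220 centroid px [262.12 203.03] [4.771e-01 2.000e-04 6.600e-02] ext {0: 8.7, 20: 9.9, 40: 10.8, 60: 11.0, 80: 10.7, 100: 10.2, 120: 10.1, 140: 9.7, 160: 9.1}
230 centroid px [262.07 203.08] [4.769e-01 4.000e-04 6.600e-02] ext {0: 7.2, 20: 8.5, 40: 9.2, 60: 9.4, 80: 9.1, 100: 8.6, 120: 8.5, 140: 8.3, 1
[... 194 characters left out ...]
2 251 250 246 238 231 233 237 230 197 172 165 166]
 [251 250 248 242 227 196 177 197 226 225 192 168 165 166]
 [248 243 234 219 190 151 127 147 187 198 179 166 164 164]
 [234 222 204 185 166 142 115 117 156 176 169 164 165 165]
 [201 185 175 167 160 144 116 111 144 170 169 164 165 165]
 [173 167 166 164 160 146 120 111 142 167 167 163 164 165]
 [166 164 164 163 159 147 121 110 138 163 161 159 163 164]
 [171 164 162 159 153 141 119 111 131 153 152 155 161 164]
 [189 169 161 155 147 137 123 118 127 143 147 153 161 164]
 [218 183 164 153 146 140 137 136 140 146 154 159 163 165]
 [237 213 182 160 152 149 150 154 154 159 162 164 166 170]
 [246 236 212 178 162 159 160 162 163 165 168 171 182 200]]
```

Call:
{"name": "send_rows", "arguments": {"plan": [[80, -0.0028, 0.0016, 0.02, 0], [80, 0, 0, 0.02, 0.12], [80, 0, 0, 0.02, 0.12], [80, 0, 0, 0.02, 0.12], [80, 0, 0, 0, 0.12], [80, 0, 0, 0, 0.12], [80, 0, 0, 0, 0.12], [80, 0, 0, 0, 0.12], [80, 0, 0, 0, 0.12], [80, 0, 0, 0, 0.12], [80, 0, 0, 0, 0.12], [80, 0, 0, 0, 0.12], [80, 0, 0, 0, 0.12], [80, 0, 0, 0, 0.12], [80, 0, 0, 0, 0.01], [80, 0, 0, 0, 0]]}}

```text
time_s: 14.88
position: [0.4787, -0.3177, 0.0859]
tcp_rot: [[0.525, 0.851, -0.0], [0.851, -0.525, -0.0], [-0.0, 0.0, -1.0]]
force: [-0.4, 0.1, -0.7]
opening: 0.687
grasp_force: 0.0
```

```bash
python3 go.py 0.4785 -0.3175 0.034 148
```

```text
pos [ 0.4787 -0.3177  0.0859] closing -31.68 F [-0.4  0.1 -0.7] t 14.88 j6 -13.0
shift [ 0.0001 -0.0003  0.0519] turn rad 0.0056
```

Call:
{"name": "send_rows", "arguments": {"plan": [[80, 0, 0, 0.03, 0.005], [80, 0, 0, 0.015, 0], [80, 0, 0, 0.006, 0], [80, 0, 0, 0, 0], [255, 0, 0, 0, 0], [255, 0, 0, 0, 0], [255, 0, 0, 0, 0], [255, 0, 0, 0, 0], [255, 0, 0, 0, 0]]}}

```text
time_s: 15.63
position: [0.4789, -0.3179, 0.0357]
tcp_rot: [[0.533, 0.846, 0.001], [0.846, -0.533, -0.001], [-0.0, 0.001, -1.0]]
force: [-0.7, 0.5, 3.3]
opening: 0.405
grasp_force: 30.0
```

Call:
{"name": "send_rows", "arguments": {"plan": [[80, 0, 0, 0, 0], [80, 0, 0, 0, 0], [80, 0, 0, -0.02, 0], [80, 0, 0, 0, -0.12], [80, 0, 0, 0, -0.12], [80, 0, 0, 0, -0.12], [80, 0, 0, 0, -0.12], [80, 0, 0, 0, -0.12], [80, 0, 0, 0, -0.12], [80, 0, 0, 0, -0.12], [80, 0, 0, 0, -0.12], [80, 0, 0, 0, -0.12], [80, 0, 0, 0, -0.12], [80, 0, 0, 0, -0.12], [80, 0, 0, 0, -0.12], [80, 0, 0, 0, -0.12], [80, 0, 0, 0, -0.01], [80, 0, 0, 0, 0]]}}

```text
time_s: 17.13
position: [0.4788, -0.3177, 0.0548]
tcp_rot: [[-0.844, 0.536, 0.0], [0.536, 0.844, 0.0], [-0.0, 0.0, -1.0]]
force: [-0.2, 0.1, 0.0]
opening: 0.684
grasp_force: 0.0
```

```bash
python3 go.py 0.4789 -0.3179 0.034 57.8
```

```text
pos [ 0.4788 -0.3177  0.0548] closing 57.61 F [-0.2  0.1  0. ] t 17.13 j6 -102.3
shift [-0.0002 -0.0001  0.0208] turn rad -0.0033
```

Call:
{"name": "send_rows", "arguments": {"plan": [[80, 0, 0, 0.015, 0], [80, 0, 0, 0.0055, 0], [80, 0, 0, 0, 0], [255, 0, 0, 0, 0], [255, 0, 0, 0, 0], [255, 0, 0, 0, 0], [255, 0, 0, 0, 0], [255, 0, 0, 0, 0], [255, 0, 0, 0, 0], [255, 0, 0, 0, 0]]}}

```text
time_s: 17.97
position: [0.4788, -0.3178, 0.0345]
tcp_rot: [[-0.846, 0.534, 0.0], [0.534, 0.846, -0.0], [-0.0, -0.0, -1.0]]
force: [-0.6, 0.3, 0.5]
opening: 0.239
grasp_force: 0.0
```

```bash
python3 go.py 0.4774 -0.0017 0.17 -98
```

```text
pos [ 0.4788 -0.3178  0.0345] closing 57.75 F [-0.6  0.3  0.5] t 17.97 j6 -102.5
shift [ 0.1698  0.2666 -0.1356] turn rad -0.4233
```

Call:
{"name": "send_rows", "arguments": {"plan": [[255, 0, 0, 0, 0], [255, 0, 0, 0, 0], [255, 0, 0, 0, 0], [255, 0, 0, -0.03, 0], [255, 0, 0, -0.035, 0], [255, 0, 0, -0.035, 0], [255, 0, 0, -0.035, 0], [255, 0.017, 0.0267, 0, 0], [255, 0.017, 0.0267, 0, 0], [255, 0.017, 0.0267, 0, 0], [255, 0.017, 0.0267, 0, 0], [255, 0.017, 0.0267, 0, 0], [255, 0.017, 0.0267, 0, 0], [255, 0.017, 0.0267, 0, 0], [255, 0.017, 0.0267, 0, 0], [255, 0.017, 0.0267, 0, 0], [255, 0.017, 0.0267, 0, 0], [255, 0, 0, 0, 0.12], [255, 0, 0, 0, 0.12], [255, 0, 0, 0, 0.12]]}}

```text
time_s: 19.63
position: [0.4772, -0.0002, 0.1694]
tcp_rot: [[-0.601, 0.8, -0.0], [0.8, 0.601, -0.0], [-0.0, -0.0, -1.0]]
force: [0.3, 0.1, -1.5]
opening: 0.127
grasp_force: 30.0
```

Call:
{"name": "send_rows", "arguments": {"plan": [[255, 0, 0, 0, 0.118], [255, 0, 0, 0, 0.118], [255, 0, 0, 0, 0.118], [255, 0, 0, 0, 0.118], [255, 0, 0, 0, 0.118], [255, 0, 0, 0, 0.118], [255, 0, 0, 0, 0.118], [255, 0, 0, 0, 0.118], [255, 0, 0, 0, 0.118], [255, 0, 0, 0, 0.118], [255, 0, 0, 0, 0.118], [255, 0, 0, 0, 0.118], [255, 0, 0, 0, 0.118], [255, 0, 0, 0, 0.118], [255, 0, 0, 0, 0.118], [255, 0, 0, 0, 0.118], [255, 0, 0, 0, 0.118], [255, 0, 0, 0, 0.118], [255, 0, 0, 0, 0.118], [255, 0, 0, 0, 0.118]]}}

```text
time_s: 21.3
position: [0.4772, -0.0012, 0.1693]
tcp_rot: [[0.989, -0.146, -0.0], [-0.146, -0.989, 0.0], [-0.0, 0.0, -1.0]]
force: [0.1, 0.3, 0.5]
opening: 0.126
grasp_force: 30.0
```

```bash
python3 go.py 0.4775 -0.0018 0.1045 -98;python3 -c "
from h import *
p,d=capture('scene');cv2.imwrite('pics/s4.png',cv2.resize(p[150:225,215:315],(800,600),interpolation=cv2.INTER_CUBIC))"
```

```text
pos [ 0.4772 -0.0012  0.1693] closing -98.42 F [0.1 0.3 0.5] t 21.3 j6 84.8
shift [0.0004 0.0006 0.0648] turn rad -0.0074
```

View pics/s4.png

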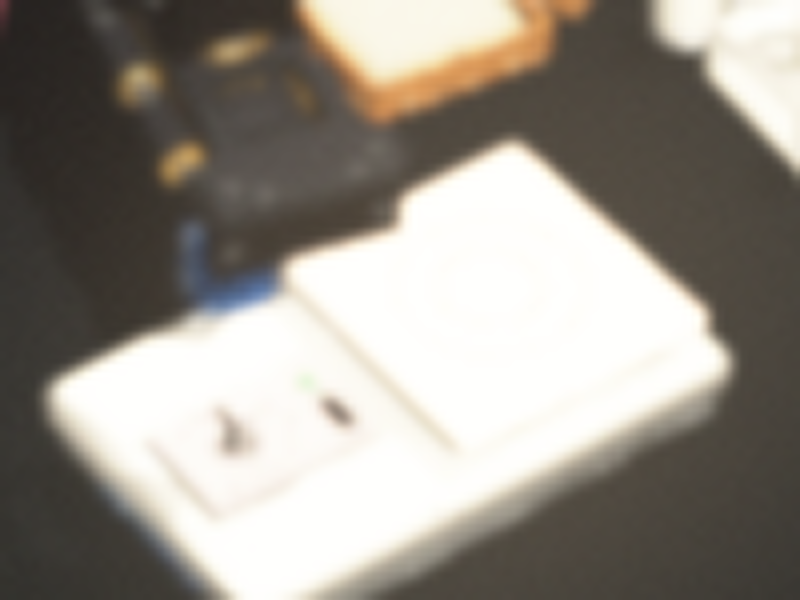

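The plate is seated, with its outline at about (260,440) in the crop and the lamp and window at the rear. The knob is held at (230,270). I'll lower it to just above the tip and then feel for it.

Call:
{"name": "send_rows", "arguments": {"plan": [[255, 0.0004, 0.0006, 0.03, 0], [255, 0, 0, 0.02, 0], [255, 0, 0, 0.012, 0], [255, 0, 0, 0.0025, 0], [255, 0, 0, 0.001, 0], [255, 0, 0, 0, 0]]}}

```text
time_s: 21.85
position: [0.478, -0.0019, 0.1041]
tcp_rot: [[0.99, -0.14, 0.0], [-0.14, -0.99, -0.0], [0.0, 0.0, -1.0]]
force: [0.2, -0.3, 0.3]
opening: 0.124
grasp_force: 30.0
```

Call:
{"name": "send_rows", "arguments": {"plan": [[255, 0, 0, 0.001, 0], [255, 0, 0, 0.001, 0], [255, 0, 0, 0.001, 0], [255, 0, 0, 0, 0]]}}

```text
time_s: 22.18
position: [0.4779, -0.0019, 0.1012]
tcp_rot: [[0.99, -0.141, 0.001], [-0.141, -0.99, -0.0], [0.001, 0.0, -1.0]]
force: [0.7, -0.0, -0.4]
opening: 0.124
grasp_force: 30.0
```

Call:
{"name": "send_rows", "arguments": {"plan": [[255, 0, 0, 0.001, 0], [255, 0, 0, 0.001, 0], [255, 0, 0, 0.001, 0], [255, 0, 0, 0, 0]]}}

```text
time_s: 22.52
position: [0.4775, -0.0018, 0.0978]
tcp_rot: [[0.99, -0.141, -0.001], [-0.141, -0.99, 0.0], [-0.001, -0.0, -1.0]]
force: [-0.8, -0.0, 0.5]
opening: 0.12
grasp_force: 30.0
```

Call:
{"name": "send_rows", "arguments": {"plan": [[255, 0, 0, 0.001, 0], [255, 0, 0, 0.001, 0], [255, 0, 0, 0, 0]]}}

```text
time_s: 22.77
position: [0.4771, -0.0017, 0.0955]
tcp_rot: [[0.99, -0.141, -0.001], [-0.141, -0.99, 0.0], [-0.001, -0.0, -1.0]]
force: [-1.4, 0.2, -0.6]
opening: 0.124
grasp_force: 30.0
```

Call:
{"name": "send_rows", "arguments": {"plan": [[255, 0, 0, 0.002, 0], [255, 0, 0, 0.002, 0], [255, 0, 0, 0.002, 0], [255, 0, 0, 0, 0]]}}

```text
time_s: 23.1
position: [0.4771, -0.0017, 0.0893]
tcp_rot: [[0.99, -0.141, -0.002], [-0.141, -0.99, 0.0], [-0.002, -0.0, -1.0]]
force: [-2.0, 1.0, -1.2]
opening: 0.121
grasp_force: 30.0
```

Call:
{"name": "send_rows", "arguments": {"plan": [[255, 0, 0, 0.0015, 0], [255, 0, 0, 0.001, 0], [255, 0, 0, 0.001, 0], [255, 0, 0, 0, 0], [255, 0, 0, 0, 0]]}}

```text
time_s: 23.52
position: [0.4772, -0.0016, 0.0864]
tcp_rot: [[0.99, -0.141, -0.001], [-0.141, -0.99, 0.0], [-0.001, -0.0, -1.0]]
force: [-3.7, 1.9, 1.8]
opening: 0.125
grasp_force: 30.0
```

Call:
{"name": "send_rows", "arguments": {"plan": [[255, 0, 0, 0.001, 0], [255, 0, 0, 0.001, 0], [255, 0, 0, 0.001, 0], [255, 0, 0, 0, 0]]}}

```text
time_s: 23.85
position: [0.4772, -0.0017, 0.0834]
tcp_rot: [[0.99, -0.141, -0.001], [-0.141, -0.99, 0.0], [-0.001, -0.0, -1.0]]
force: [-4.0, 1.4, 6.7]
opening: 0.123
grasp_force: 30.0
```

Call:
{"name": "send_rows", "arguments": {"plan": [[255, 0, 0, 0.0008, 0], [255, 0, 0, 0.0005, 0], [255, 0, 0, 0, 0], [255, 0, 0, 0, 0], [255, 0, 0, 0, 0], [255, 0, 0, 0, 0]]}}

```text
time_s: 24.35
position: [0.4772, -0.0017, 0.0824]
tcp_rot: [[0.99, -0.141, -0.001], [-0.141, -0.99, 0.0], [-0.001, -0.0, -1.0]]
force: [-4.6, 1.6, 7.2]
opening: 0.125
grasp_force: 30.0
```

```bash
python3 go.py 0.4775 -0.0018 0.083 -98;python3 -c "
from h import *
p,d=capture('scene');cv2.imwrite('pics/s5.png',cv2.resize(p[150:225,215:315],(800,600),interpolation=cv2.INTER_CUBIC))"
```

```text
pos [ 0.4772 -0.0017  0.0824] closing -98.08 F [-4.6  1.6  7.2] t 24.35 j6 84.4
shift [ 0.0003  0.0001 -0.0006] turn rad -0.0014
```

View pics/s5.png

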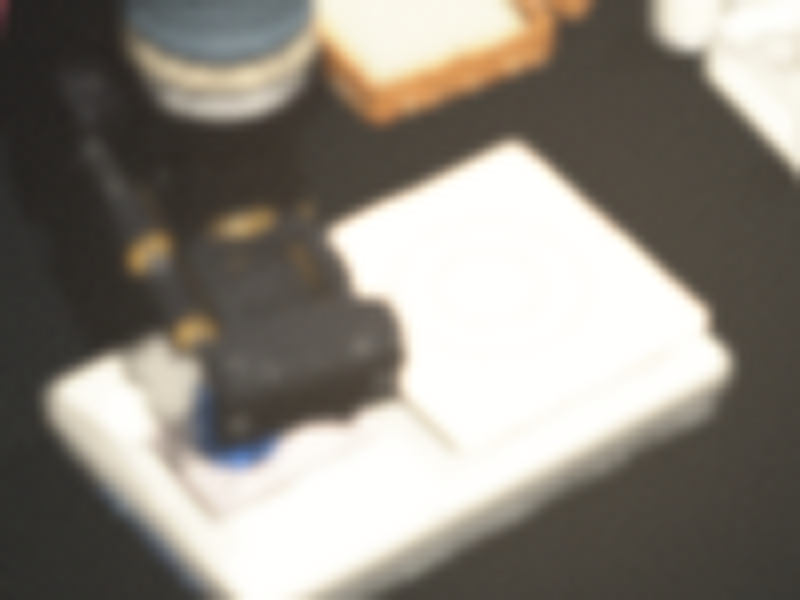

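The knob's blue skirt at (235,450) in the crop sits just above the seated plate. Depth and force (about 7 N) match a fully home, pressed knob, so I'll hand in.

```bash
python3 -c "
from rig import *
print(hand_in())"
```

```text
the job is handed in; nothing more can be done
None
```

I've handed the job in: the dial plate looks seated in the recess, and the gripper still holds the blue knob, which went fully home on the D-shaft and is pressed down 3–4 mm by depth and about 7 N of force; `hand_in()` returned no verdict.

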